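# Sift the nuts out of the bench sweepings

## Robot

A 6-joint arm with a two-finger parallel gripper is mounted at the origin on the work surface. World frame = base frame: x ahead of the robot, y to its left, z up, the work surface at z = 0. Lengths are in m, angles in rad, forces in N, time in s.
With the tool pointing down it reaches from about 0.35 to 0.775 m from the base axis. Payload 7.3 kg.
Tool frame: the origin (TCP) lies where the fingers leave the gripper's body, on its centre line; the fingertips stand 66 mm ahead of it and the grasp point (between the pads) lies arm.grip_point_offset ahead of it (arm.grip_point_offset is the distance from the TCP to the grasp point, in m); z points along the fingers, y is the direction in which the jaws open and shut (so a half turn about z gives the same grasp; the last joint's range is limited). The gripper opens to 92 mm and grips with 3 to 60 N. Pads are 19 mm wide; open, the fingers measure 130 mm over their backs; the gripper's body (75 mm by 190 mm) begins 47 mm behind the grasp point.
Start: joints at [1.011, 0.342, 1.524, -0, 1.275, -0.146], TCP at [0.211, 0.481, 0.292] pointing down, gripper open.
Joint ranges: [-2.53, 2.53], [-0.77, 2.02], [0.04, 2.7], [-1, 4.14], [0.28, 2.66], [-3.11, 3.11]. Speed limits (rad/s): [2.57, 2.57, 3.14, 3.14, 3.14, 3.14].

## Interface

Orientations are given as a rotation vector (axis times angle).
In Python, from rig import arm gives the robot as it stands.
- The arm moves only by the tool drive_tool, never from a script. Its argument "deltas" is text: rows parted by semicolons, each of 5 numbers parted by spaces: the shift along the tool's x, y, z in m, then the turn about the tool's z in degrees, then the closure, from 0 (fully open) to 1 (shut). A call has 1 to 12 rows; each row shifts and turns the pose as measured when the row begins, along the tool's axes as they then stand; what a row does not reach is not made up. A row lasts 1/10 s, in which the tool goes at most 50 mm and 8.59 degrees, less where a joint would pass 70% of its speed; a pose out of reach is approached as far as the arm can. A call with a gripper value outside its range is refused whole. The fingers move at their own pace and stop on an object; "grip_force" is the grip in N (left out, the last holds). Time passes only in rows, so rows that do not move let the fingers close. It gives the time, the measured TCP pose, the force and the opening at its end, in the units of the state.
- arm.get_state(): the state, without advancing time (a new reading comes with each control period).
- arm.grab_frame(name): name is "scene" or "top" or "wrist"; returns a dict with "color" (480x640x3 uint8, red, green, blue), "intrinsics" (3x3 intrinsics, pixels), "R" (3x3) and "t" (3): a world point X has camera coordinates R X + t. Camera axes: x right, y down, z forward; pixel columns grow to the right and rows downward; lengths in m; the calibration is good to about 2 mm. A picture is of the moment at which its call begins. There is no depth.
- arm.hand_in(): hands the job in, once; it reports no verdict.
The state is a dict: "t": time; "qpos": joint angles; "joint_velocities": joint speeds; "joint_efforts": joint torques, N m; "tool_pos": TCP position; "ee_rot": TCP orientation; "contact_force": force on the tool from outside, world axes, zero at the start; "ft_torque": the same for the moment, N m; "finger_gap": finger opening in m.
Only numpy, scipy, OpenCV 4.12 (cv2) and the standard library are available. Lean on these libraries where they do the work, as an engineer would, in place of code of your own. Each camera call takes 0.05 s, during which the arm holds its last target. There are 200 camera calls.

## Task

The sieve on the catch tray holds bench sweepings: steel nuts and white model pieces. Take the sieve by its wooden grip and, keeping it resting on the tray's strips, shake it side to side at least three times to and fro, knocking it lightly, never hard, against the rubber buffer at each end, until every nut has dropped into the tray. Then lift the sieve off with the white pieces still in it, set it down gently in the middle of the white board, lined up with it, and let go; leave everything else alone.

Things in the scene. Friction and masses are not known exactly. Their poses are not given: they have to be found in the camera images.
- sieve: Sieve basket, bare aluminium, 112 (x) x 160 (y) x 40 mm tall, open on top, walls 3 mm; origin at the centre of its underside, z up. A 14 mm wide runner sticks out along each long side, underside 12 mm above the origin; the runners lie on the tray's strips, so it slides freely along the tray's y. A bail with a wooden grip rises over the middle. 0.25 to 0.39 kg, plus 0.15 kg of parts in it.
- slots (a point): Centre of the top face of the sieve's slotted bottom, 4 mm above its origin. Five flat bars run along x: 14 mm wide at y = 0 and +-36 mm, 12 mm wide at both ends; between them are four open slots, 22 mm wide, the full inner width long.
- grip (a point): Centre of the sieve's grip, 74 mm above the sieve's origin: a flat-sided dark wooden bar along the sieve's x, 84 mm long, 18 mm wide (along y), 22 mm tall, held by flat uprights at x = +-57 mm. Take it from above, the fingers closing along the sieve's y; fingertips may reach 25 mm below this point. Axes as the sieve's.
- tray: Plywood catch tray fixed to the table, 146 (x) x 300 (y) x 55 mm tall; origin at the centre of its underside; y is its long side, along which the sieve slides (+y is to the robot's left). Inside 118 x 276 mm, floor 6 mm up. Aluminium strips, 14 mm wide, top the long sides: 3 mm of room either side of the basket. On the strips, the sieve's origin is 43 mm above the tray's.
- stop_left: Aluminium stop bracket on the tray's +y end wall, 30 x 14 x 30 mm; origin under its centre, at tray y = +144 mm, z = 55 mm. A screw through it, 14 mm above the origin, carries a 14 mm rubber buffer facing the sieve's end wall. How far it is screwed in is not measured: the buffer's face is 26 to 46 mm inside this origin (tray y = 118 to 98 mm), found by feel. It gives 1 mm per 5 N.
- stop_right: The same bracket, screw and buffer on the tray's -y end wall, origin at tray y = -144 mm. Its screw is set separately: buffer face at tray y = -118 to -98 mm, found by feel.
- board: White foam board lying fixed on the table, 200 (x) x 240 (y) x 5 mm; origin at the centre of its underside.
- nut1: Steel hex nut, 17 mm across flats, 8 mm thick, 11 g; origin at the centre of one flat face. Starts lying on one of the sieve's bars; it drops when it slides over a slot (it needs a brisk jerk: friction on the bars is about 0.6).
- nut2: Steel hex nut, 17 mm across flats, 8 mm thick, 11 g; origin at the centre of one flat face. Starts lying on one of the sieve's bars; it drops when it slides over a slot (it needs a brisk jerk: friction on the bars is about 0.6).
- nut3: Steel hex nut, 17 mm across flats, 8 mm thick, 11 g; origin at the centre of one flat face. Starts lying on one of the sieve's bars; it drops when it slides over a slot (it needs a brisk jerk: friction on the bars is about 0.6).
- nut4: Steel hex nut, 17 mm across flats, 8 mm thick, 11 g; origin at the centre of one flat face. Starts lying on one of the sieve's bars; it drops when it slides over a slot (it needs a brisk jerk: friction on the bars is about 0.6).
- nut5: Steel hex nut, 17 mm across flats, 8 mm thick, 11 g; origin at the centre of one flat face. Starts lying on one of the sieve's bars; it drops when it slides over a slot (it needs a brisk jerk: friction on the bars is about 0.6).
- piece1: White plastic model piece, a block 34 x 34 x 30 mm; origin at the centre of its underside. Starts in the sieve.
- piece2: White plastic model piece, a round tower 36 mm across, 30 mm tall; origin at the centre of its underside. Starts in the sieve.
- piece3: White plastic model piece, a stepped block 34 x 34 x 30 mm; origin at the centre of its underside. Starts in the sieve.
- tape: Bystander: roll of tape lying flat, 72 mm across, 18 mm tall.
- glue: Bystander: small glue bottle standing, 38 mm across, 105 mm tall.
- greybox: Bystander: grey model block standing, 45 x 45 x 85 mm.
- brush: Bystander: brush lying on the table, 170 mm long, origin near its middle.
- driver: Bystander: screwdriver lying on the table, 170 mm long, origin near its middle.
There are look-alikes about, which are no part of the job. Leave any yellow look-alike of the sieve alone.

How it is judged:
By the outcome, as a careful person would: the job done as asked, in the order asked, and still so for the second after the job is handed in, with the robot touching nothing.
It also fails if it takes over 64 s, if anything falls off the work surface, if the arm or the gripper's body presses on something with over 40 N, if the wrist force passes 120 N, or if a joint passes its speed limit or range.

## Working session

There is one attempt and no reset: what is moved stays moved. The work goes in short steps, Python scripts to look and compute and a tool call to move; the robot and the scene stay as the last step left them, time stands still between calls to the robot, and variables do not carry over. Pictures are saved under pics/ and viewed, about 8 in all and at most 12, crops included, and the job is handed in when it is done.

Besides the shell and the picture viewer there is one more tool, called after "Request:" by a JSON object that holds its "method" and its "body". drive_tool: Moves the arm, as the interface text tells. Its arguments: {"type":"object","properties":{"deltas":{"type":"string"},"grip_force":{"type":"number"}},"required":["deltas"]}

```bash
ls; mkdir -p pics
cat > h.py <<'E'
import numpy as np, cv2
from rig import arm
def grab(name, save=None):
    f=arm.grab_frame(name)
    if save: cv2.imwrite('pics/'+save, cv2.cvtColor(f['color'],cv2.COLOR_RGB2BGR))
    return f
def ray(f,u,v,z):
    K,R,t=[np.array(f[k],float) for k in('intrinsics','R','t')]
    d=R.T@np.linalg.solve(K,[u,v,1]); c=-R.T@t
    return c+d*(z-c[2])/d[2]
def proj(f,X):
    K,R,t=[np.array(f[k],float) for k in('intrinsics','R','t')]
    p=K@(R@np.array(X,float)+t); return p[:2]/p[2]
E
python3 - <<'E'
from h import *
s=arm.get_state()
for k in s: print(k,np.round(s[k],3))
print(arm.grip_point_offset)
a=grab('top','top0.png');b=grab('scene','scene0.png')
for f in(a,b): print(np.round(-f['R'].T@f['t'],3),np.round(f['R'][2],2),f['intrinsics'][0])
import pickle;pickle.dump((a,b),open('f0.pkl','wb'))
E
```

```text
pics
t 0.0
qpos [ 1.011  0.343  1.525 -0.     1.275 -0.146]
joint_velocities [ 0.001  0.001 -0.003  0.003 -0.001 -0.001]
joint_efforts [ 1.0000e-03 -4.3124e+01 -2.4422e+01  7.2000e-02  5.6000e-02 -0.0000e+00]
tool_pos [0.211 0.48  0.292]
ee_rot [-6.450e-01 -3.074e+00  2.000e-03]
contact_force [-0.376 -0.127 -0.109]
ft_torque [ 0.015 -0.055  0.024]
finger_gap 0.092
0.0467
[0.218 0.013 1.608] [ 0.17  0.   -0.99] [601.36880098   0.         317.47216365]
[ 0.984 -0.401  0.948] [-0.47  0.37 -0.8 ] [469.08474845   0.         320.57370349]
```

View pics/top0.png

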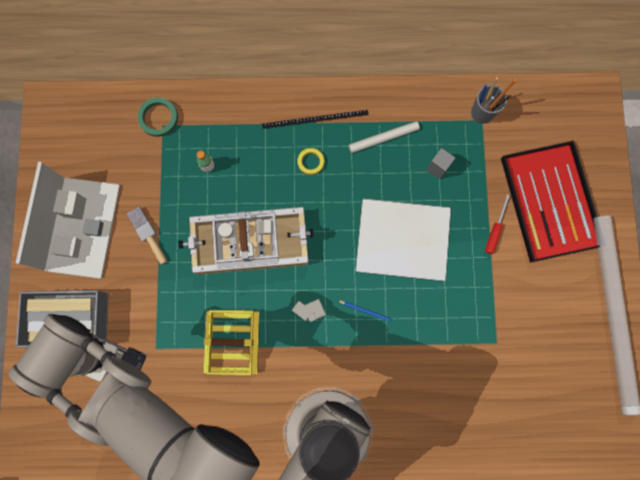

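View pics/scene0.png

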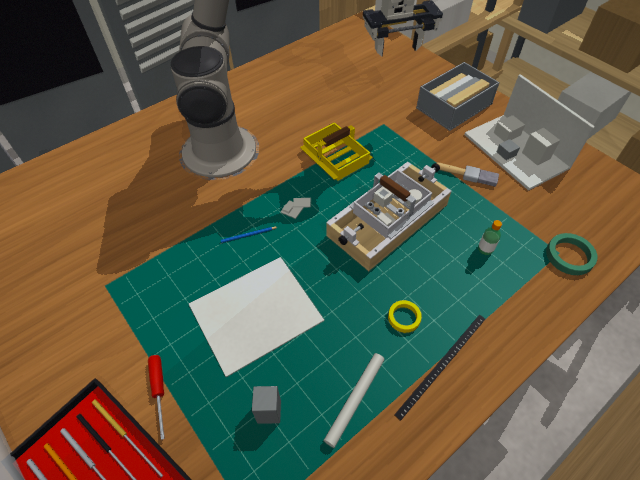

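The real sieve is bare aluminium, on the tray at top (245,240). The yellow basket at (232,343) is the look-alike. The board is at (404,240), the tape at (311,161) and the glue at (205,161). I'll confirm the sieve with one enlarged crop and measure.

Run:
```python
from h import *
import pickle
a,b=pickle.load(open('f0.pkl','rb'))
im=cv2.cvtColor(a['color'],cv2.COLOR_RGB2BGR)
c=cv2.resize(im[195:285,175:320],None,fx=5,fy=5,interpolation=cv2.INTER_CUBIC)
ib=cv2.cvtColor(b['color'],cv2.COLOR_RGB2BGR)
cv2.imwrite('pics/crop0.png',c)
hsv=cv2.cvtColor(im,cv2.COLOR_BGR2HSV)
# non-green inside mat
m=(~cv2.inRange(hsv,(70,80,0),(95,255,255)))
def rect(mask,x0,x1,y0,y1,z,n):
    k=np.zeros_like(mask);k[y0:y1,x0:x1]=mask[y0:y1,x0:x1]
    k=cv2.morphologyEx(k,cv2.MORPH_OPEN,np.ones((5,5)))
    cs,_=cv2.findContours(k,cv2.RETR_EXTERNAL,cv2.CHAIN_APPROX_NONE)
    q=max(cs,key=cv2.contourArea)
    w=np.array([ray(a,*p[0],z)[:2] for p in q],np.float32)
    r=cv2.minAreaRect(w*1000);print(n,np.round(r[0],1),np.round(r[1],1),round(r[2],2)); 
    print(np.round(cv2.boxPoints(cv2.minAreaRect(q))).tolist())
white=cv2.inRange(hsv,(0,0,185),(180,60,255))
rect(white,345,465,190,290,.005,'board')
rect(m,345,465,190,290,.005,'board2')
rect(m,183,315,200,278,.055,'tray')
g=cv2.inRange(hsv,(0,60,0),(20,255,130))
k=g[205:275,225:262]; ys,xs=np.nonzero(k);print('grip px',len(xs),xs.mean()+225,ys.mean()+205)
rect(g,225,262,205,275,.128,'grip')
```

```text
board [ 501.4 -214.9] [238.  198.1] 82.99
[[355.0, 271.0], [363.0, 199.0], [452.0, 208.0], [444.0, 280.0]]
board2 [ 501.6 -215. ] [244.9 205.3] 83.01
[[354.0, 272.0], [362.0, 198.0], [453.0, 207.0], [445.0, 281.0]]
tray [496.7 194.3] [157.3 329.6] 4.15
[[184.0, 216.0], [310.0, 205.0], [315.0, 264.0], [190.0, 275.0]]
grip px 269 242.51301115241637 238.61338289962825
grip [497.9 204. ] [79.3 17.5] 0.38
[[239.0, 219.0], [246.0, 219.0], [246.0, 250.0], [239.0, 250.0]]
```

View pics/crop0.png

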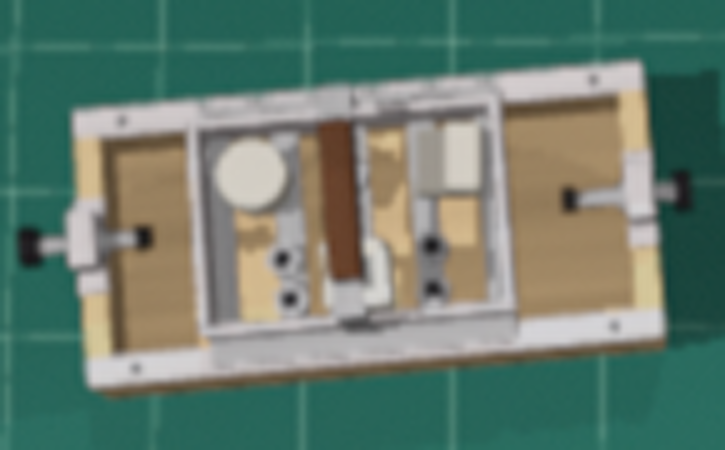

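The crop shows the aluminium sieve with three white pieces and its dark grip at crop (340,205). Four nuts are visible, at (283,258), (290,298), (431,244) and (433,288), and the fifth is probably hidden. The buffers are at (143,238) and (570,198).

Run:
```python
from h import *
import pickle
a,b=pickle.load(open('f0.pkl','rb'))
P=lambda u,v,z: ray(a,u/5+175-.4,v/5+195-.4,z)[:2]
c=[P(*p,.055) for p in[(72,108),(640,62),(665,345),(90,388)]]
ctr=np.mean(c,0);print('corners',np.round(c,4).tolist(),'ctr',ctr)
for i,j in((0,1),(3,2)):
    d=c[i]-c[j];print('yaw',np.degrees(np.arctan2(-d[0],d[1])),np.linalg.norm(d))
for i,j in((0,3),(1,2)):
    d=c[i]-c[j];print('yawx',np.degrees(np.arctan2(d[1],d[0])),np.linalg.norm(d))
yaw=np.radians(4.4);ex=np.array([np.cos(yaw),np.sin(yaw)]);ey=np.array([-ex[1],ex[0]])
def T(n,u,v,z): 
    p=P(u,v,z);print(n,np.round(p,4),'tray',np.round([(p-ctr)@ex,(p-ctr)@ey],4))
T('bufL',150,238,.069);T('bufR',563,199,.069)
for n,p in dict(sTL=(190,125),sTR=(497,97),sBR=(515,330),sBL=(203,335)).items(): T(n,*p,.083)
T('gripT',335,122,.128);T('gripB',346,280,.128);T('gripTR',353,122,.128);T('gripTL',319,122,.128);T('gripBL',330,280,.128);T('gripBR',362,280,.128)
for n,p in dict(n1=(283,258),n2=(290,298),n3=(431,244),n4=(433,288)).items(): T(n,*p,.055)
q=[ray(b,u,v,.128)[:2] for u,v in((381,178),(410,192))];print('scene grip ends',np.round(q,4))
```

```text
corners [[0.5632, 0.3551], [0.583, 0.0546], [0.4316, 0.0433], [0.414, 0.3427]] ctr [0.4979447  0.19891928]
yaw 3.7780666674855277 0.30122967545630996
yaw 3.373491647325318 0.2999062183890935
yawx 4.780627625212685 0.1497006583068359
yawx 4.2643641067568865 0.15180087893694055
bufL [0.4902 0.31  ] tray [0.0008 0.1114]
bufR [0.5073 0.0951] tray [ 0.0013 -0.1042]
sTL [0.5469 0.2875] tray [0.0556 0.0846]
sTR [0.5591 0.1283] tray [ 0.0555 -0.0751]
sBR [0.4368 0.1195] tray [-0.0671 -0.0745]
sBL [0.4368 0.2793] tray [-0.0548  0.0849]
gripT [0.5375 0.2064] tray [0.04   0.0045]
gripB [0.4569 0.2005] tray [-0.0408  0.0047]
gripTR [0.5373 0.1974] tray [ 0.0392 -0.0046]
gripTL [0.5376 0.2145] tray [0.0408 0.0125]
gripBL [0.457  0.2085] tray [-0.0401  0.0126]
gripBR [0.4568 0.1925] tray [-0.0416 -0.0032]
n1 [0.4809 0.2428] tray [-0.0136  0.0451]
n2 [0.4596 0.239 ] tray [-0.0351  0.0429]
n3 [0.487  0.1653] tray [-0.0134 -0.0327]
n4 [0.4637 0.1642] tray [-0.0368 -0.032 ]
scene grip ends [[0.4639 0.1948]
 [0.5395 0.2161]]
```

Request:
{"method": "drive_tool", "body": {"deltas": "-0.037 -0.014 0 0 0;-0.037 -0.014 0 0 0;-0.037 -0.014 0 0 0;-0.037 -0.014 0 0 0;-0.037 -0.014 0 0 0;-0.037 -0.014 0 0 0;-0.037 -0.014 0 0 0;-0.037 -0.014 0 0 0;-0.037 -0.014 0 0 0;-0.037 -0.014 0 0 0;0 0 0 -8 0;0 0 0 -8 0"}}

```text
t: 1.3
tool_pos: [0.503, 0.1918, 0.2862]
ee_rot: [-0.195, -3.127, 0.008]
contact_force: [0.1, -0.3, 0.7]
finger_gap: 0.0919
```

Request:
{"method": "drive_tool", "body": {"deltas": "0 0 0 -8 0;0 0 0 0 0"}}

```text
t: 1.5
tool_pos: [0.5033, 0.1908, 0.2851]
ee_rot: [0.033, -3.131, 0.008]
contact_force: [0.6, 0.7, 0.0]
finger_gap: 0.0919
```

```bash
cat >> h.py <<'E'
from scipy.spatial.transform import Rotation as Rot
def st(goal=None,yaw=None):
    s=arm.get_state();R=Rot.from_rotvec(s['ee_rot']).as_matrix()
    y=np.degrees(np.arctan2(R[1,1],R[0,1]))-90
    print('t',round(s['t'],2),'pos',np.round(s['tool_pos'],4),'yaw',round(y,2),'z',np.round(R[:,2],3),'F',np.round(s['contact_force'],1),'gap',round(s['finger_gap'],4))
    if goal is not None:
        print('delta tool',np.round(R.T@(np.array(goal)-s['tool_pos']),4),'turn',None if yaw is None else round(-(yaw-y),2))
    return s,R
E
python3 - <<'E'
from h import *
st((.4975,.2035,.1637),3.8)
E
```

```text
t 1.5 pos [0.5033 0.1908 0.2851] yaw 1.2 z [-0.011 -0.005 -1.   ] F [0.6 0.7 0. ] gap 0.0919
delta tool [0.0042 0.0135 0.1213] turn -2.6
```

Request:
{"method": "drive_tool", "body": {"deltas": "0.004 0.0135 0.02 -2.6 0;0 0 0.015 0 0;0 0 0 0 0"}}

```text
t: 1.8
tool_pos: [0.4984, 0.2043, 0.2489]
ee_rot: [0.088, -3.129, 0.008]
contact_force: [-0.5, 0.2, 0.1]
finger_gap: 0.092
```

Run:
```python
from h import *
st((.4975,.2035,.1637),3.8)
f=grab('wrist','w1.png')
print(np.round(-f['R'].T@f['t'],3),np.round(f['R'],2).tolist(),proj(f,(.4975,.2035,.128)))
import pickle;pickle.dump(f,open('w1.pkl','wb'))
```

```text
t 1.8 pos [0.4984 0.2043 0.2489] yaw 3.22 z [-0.011 -0.005 -1.   ] F [-0.5  0.2  0.1] gap 0.092
delta tool [-0.     -0.0004  0.0852] turn -0.58
[0.425 0.2   0.343] [[-0.06, 1.0, -0.0], [0.96, 0.06, 0.27], [0.27, 0.01, -0.96]] [321.71255783 258.44480143]
```

View pics/w1.png

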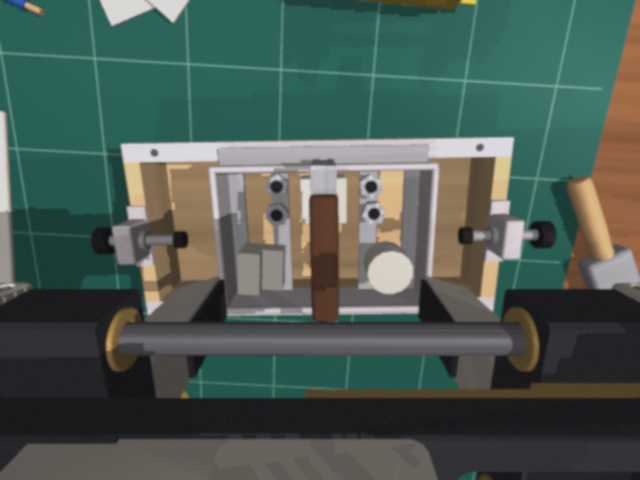

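The wrist view shows the grip at x≈324 (rows 195–320), the right-stop buffer tip at (187,239), the left-stop tip at (460,236), and tray strip corners at (122,145) and (512,138). I'll turn these into positions.

Run:
```python
from h import *
import pickle
f=pickle.load(open('w1.pkl','rb'))
r=lambda u,v,z: ray(f,u,v,z)[:2]
A,B=r(122,146,.055),r(512,138,.055)
d=B-A;print('strip',A,B,np.linalg.norm(d),'yaw',np.degrees(np.arctan2(-d[0],d[1])))
yaw=np.arctan2(-d[0],d[1]);ex=np.array([np.cos(yaw),np.sin(yaw)]);ey=np.array([-ex[1],ex[0]])
o=(A+B)/2+ex*.073;print('tray ctr',o)
for n,p in dict(bufR=(188,239,.069),bufL=(459,236,.069),wallR=(210,170,.083),wallL=(438,166,.083),g1=(311,197,.128),g2=(337,196,.128),g3=(314,320,.128),g4=(339,320,.128)).items():
    q=r(*p);print(n,np.round(q,4),np.round([(q-o)@ex,(q-o)@ey],4))
```

```text
strip [0.4402519  0.04591901] [0.4170533 0.3437793] 0.29876232628927024 yaw 4.4534430615056815
tray ctr [0.50143219 0.20051753]
bufR [0.5077 0.0988] [-0.0017 -0.1019]
bufL [0.4928 0.3102] [-1.0e-04  1.1e-01]
wallR [0.4517 0.1216] [-0.0557 -0.0748]
wallL [0.4396 0.2818] [-0.0554  0.0858]
g1 [0.4594 0.1949] [-0.0423 -0.0023]
g2 [0.4579 0.2103] [-0.0426  0.0132]
g3 [0.5402 0.2009] [ 0.0387 -0.0026]
g4 [0.5392 0.2172] [0.039  0.0137]
```

Request:
{"method": "drive_tool", "body": {"deltas": "0 0.001 0.025 -0.9 0;0 0 0.025 0 0;0 0 0.025 0 0;0 0 0.01 0 0;0 0 0 0 0"}}

```text
t: 2.35
tool_pos: [0.5007, 0.206, 0.1675]
ee_rot: [0.1, -3.139, 0.004]
contact_force: [0.2, 0.2, 0.3]
finger_gap: 0.0922
```

Run:
```python
from h import *
st((.4985,.205,.1637),4.1)
```

```text
t 2.35 pos [0.5007 0.206  0.1675] yaw 3.64 z [-0.001 -0.003 -1.   ] F [0.2 0.2 0.3] gap 0.0922
delta tool [ 0.0023 -0.0008  0.0038] turn -0.46
```

Request:
{"method": "drive_tool", "body": {"deltas": "0.002 -0.001 0.0035 -0.45 0;0 0 0 0 0.5;0 0 0 0 1;0 0 0 0 1;0 0 0 0 1;0 0 0 0 1;0 0 0 0 1;0 0 0 0 1", "grip_force": 35}}

```text
t: 3.15
tool_pos: [0.501, 0.2053, 0.1689]
ee_rot: [-0.11, 3.132, -0.001]
contact_force: [0.6, -0.2, 0.3]
finger_gap: 0.0406
```

Run:
```python
from h import *
st((.4985,.205,.1637),4.1)
```

```text
t 3.15 pos [0.501  0.2053 0.1689] yaw 4.03 z [ 0.007 -0.001 -1.   ] F [ 0.6 -0.2  0.3] gap 0.0406
delta tool [ 0.0026 -0.0001  0.0052] turn -0.07
```

Request:
{"method": "drive_tool", "body": {"deltas": "0.002 0 0.006 0 1;0 0 0 0 1;0 0 0 0 1;0 0 0 0 1;0 0 0 0 1"}}

```text
t: 3.65
tool_pos: [0.4989, 0.2052, 0.1622]
ee_rot: [-0.111, 3.133, -0.001]
contact_force: [0.9, -0.5, -0.1]
finger_gap: 0.0179
```

Run:
```python
from h import *
st((.4985,.205,.1637),4.1)
```

```text
t 3.65 pos [0.4989 0.2052 0.1622] yaw 4.04 z [ 0.007 -0.001 -1.   ] F [ 0.9 -0.5 -0.1] gap 0.0179
delta tool [ 0.0004 -0.0001 -0.0015] turn -0.06
```

Request:
{"method": "drive_tool", "body": {"deltas": "0 0.007 0 0 1;0 0.007 0 0 1;0 0.006 0 0 1;0 0 0 0 1"}}

```text
t: 4.05
tool_pos: [0.4975, 0.2261, 0.1622]
ee_rot: [-0.109, 3.133, -0.003]
contact_force: [-0.4, -1.6, 1.6]
finger_gap: 0.0178
```

Request:
{"method": "drive_tool", "body": {"deltas": "0 0.002 0 0 1;0 0 0 0 1"}}

```text
t: 4.25
tool_pos: [0.4973, 0.2286, 0.1623]
ee_rot: [-0.111, 3.132, -0.003]
contact_force: [-0.5, -1.4, 0.7]
finger_gap: 0.0175
```

Request:
{"method": "drive_tool", "body": {"deltas": "0 0.002 0 0 1;0 0 0 0 1"}}

```text
t: 4.45
tool_pos: [0.4972, 0.2307, 0.1622]
ee_rot: [-0.11, 3.132, -0.003]
contact_force: [-0.3, 1.3, -0.7]
finger_gap: 0.0175
```

Request:
{"method": "drive_tool", "body": {"deltas": "0 0.002 0 0 1;0 0 0 0 1"}}

```text
t: 4.65
tool_pos: [0.4971, 0.2317, 0.1623]
ee_rot: [-0.111, 3.133, -0.006]
contact_force: [0.9, -3.1, 0.5]
finger_gap: 0.0178
```

Request:
{"method": "drive_tool", "body": {"deltas": "0 0.002 0 0 1;0 0 0 0 1"}}

```text
t: 4.85
tool_pos: [0.4971, 0.2321, 0.1625]
ee_rot: [-0.111, 3.133, -0.011]
contact_force: [0.4, -4.0, -0.5]
finger_gap: 0.0177
```

Request:
{"method": "drive_tool", "body": {"deltas": "0 -0.015 0 0 1;0 -0.015 0 0 1;0 -0.015 0 0 1;0 0 0 0 1"}}

```text
t: 5.25
tool_pos: [0.5, 0.185, 0.1623]
ee_rot: [-0.11, 3.134, -0.006]
contact_force: [0.4, -2.7, -0.7]
finger_gap: 0.0177
```

Request:
{"method": "drive_tool", "body": {"deltas": "0 -0.003 0 0 1;0 0 0 0 1"}}

```text
t: 5.45
tool_pos: [0.5002, 0.181, 0.1622]
ee_rot: [-0.108, 3.134, -0.006]
contact_force: [-0.2, -1.6, -0.5]
finger_gap: 0.0179
```

Request:
{"method": "drive_tool", "body": {"deltas": "0 -0.002 0 0 1;0 0 0 0 1"}}

```text
t: 5.65
tool_pos: [0.5003, 0.1792, 0.1623]
ee_rot: [-0.109, 3.134, -0.006]
contact_force: [-0.2, -3.2, 0.8]
finger_gap: 0.0175
```

Request:
{"method": "drive_tool", "body": {"deltas": "0 -0.002 0 0 1;0 0 0 0 1"}}

```text
t: 5.85
tool_pos: [0.5004, 0.1775, 0.1623]
ee_rot: [-0.11, 3.134, -0.006]
contact_force: [-0.7, -3.4, 0.8]
finger_gap: 0.0178
```

Request:
{"method": "drive_tool", "body": {"deltas": "0 -0.002 0 0 1;0 0 0 0 1"}}

```text
t: 6.05
tool_pos: [0.5005, 0.1761, 0.1622]
ee_rot: [-0.11, 3.134, -0.004]
contact_force: [-0.4, 0.6, -0.7]
finger_gap: 0.0178
```

Request:
{"method": "drive_tool", "body": {"deltas": "0 -0.002 0 0 1;0 0 0 0 1"}}

```text
t: 6.25
tool_pos: [0.5005, 0.1756, 0.1622]
ee_rot: [-0.11, 3.133, 0.001]
contact_force: [0.2, 3.0, -2.3]
finger_gap: 0.0177
```

Request:
{"method": "drive_tool", "body": {"deltas": "0 0.042 0 0 1"}}

```text
t: 6.35
tool_pos: [0.4985, 0.2142, 0.1624]
ee_rot: [-0.103, 3.133, -0.004]
contact_force: [1.2, 0.9, -4.4]
finger_gap: 0.0179
```

Request:
{"method": "drive_tool", "body": {"deltas": "0 0 0 0 1"}}

```text
t: 6.45
tool_pos: [0.498, 0.2172, 0.1623]
ee_rot: [-0.107, 3.133, -0.002]
contact_force: [-0.2, -0.6, -2.8]
finger_gap: 0.0181
```

Run:
```python
from h import *
s,R=st()
print(np.round(s['joint_velocities'],3))
f=grab('wrist','w2.png')
```

```text
t 6.45 pos [0.498  0.2172 0.1623] yaw 3.92 z [ 0.007 -0.001 -1.   ] F [-0.2 -0.6 -2.8] gap 0.0181
[-0.103 -0.01   0.041 -0.079  0.005 -0.053]
```

View pics/w2.png

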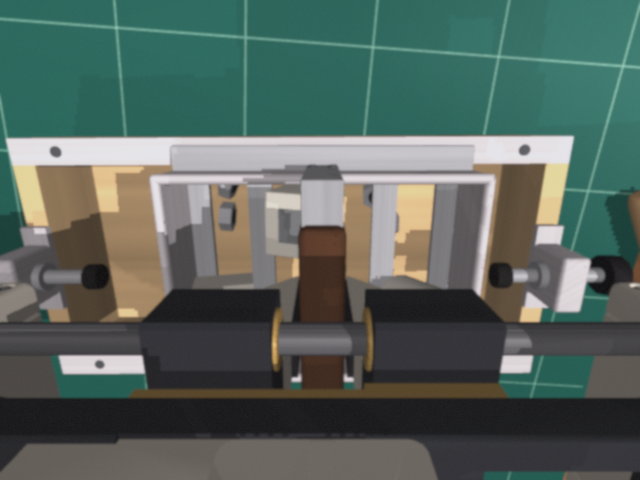

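The nuts seem to be off the bars already: (227,188), (227,215), (370,195) and (398,220) look like they're in the slots or tray. The fifth is unseen. I'll carry on with full to-and-fro strokes, knocking lightly at each end.

Request:
{"method": "drive_tool", "body": {"deltas": "0 0.0145 0.0005 0 1;0 0 0 0 1;0 -0.050 0 0 1;0 -0.010 0 0 1;0 0 0 0 1"}}

```text
t: 7.0
tool_pos: [0.5018, 0.1724, 0.1634]
ee_rot: [-0.105, 3.13, 0.012]
contact_force: [-1.8, 14.5, -0.8]
finger_gap: 0.018
```

Request:
{"method": "drive_tool", "body": {"deltas": "0 0.050 0 0 1;0 0.010 0 0 1;0 0 0 0 1"}}

```text
t: 7.3
tool_pos: [0.4977, 0.2297, 0.1628]
ee_rot: [-0.097, 3.133, 0.01]
contact_force: [0.8, -0.3, -2.8]
finger_gap: 0.0179
```

Request:
{"method": "drive_tool", "body": {"deltas": "0 0.003 0 0 1;0 0 0 0 1"}}

```text
t: 7.5
tool_pos: [0.4976, 0.2304, 0.1625]
ee_rot: [-0.097, 3.134, 0.005]
contact_force: [-0.5, 0.5, -0.5]
finger_gap: 0.0176
```

Request:
{"method": "drive_tool", "body": {"deltas": "0 -0.046 0 0 1"}}

```text
t: 7.6
tool_pos: [0.5007, 0.1873, 0.1627]
ee_rot: [-0.103, 3.132, 0.009]
contact_force: [1.8, -0.4, -2.5]
finger_gap: 0.0179
```

Request:
{"method": "drive_tool", "body": {"deltas": "0 -0.0105 0 0 1;0 0 0 0 1"}}

```text
t: 7.8
tool_pos: [0.5017, 0.1737, 0.1632]
ee_rot: [-0.093, 3.132, 0.015]
contact_force: [-1.3, 10.2, -0.7]
finger_gap: 0.0181
```

Request:
{"method": "drive_tool", "body": {"deltas": "0 0.048 0 0 1"}}

```text
t: 7.9
tool_pos: [0.4996, 0.2174, 0.1635]
ee_rot: [-0.081, 3.133, 0.012]
contact_force: [-0.6, -1.2, -3.9]
finger_gap: 0.0177
```

Request:
{"method": "drive_tool", "body": {"deltas": "0 0.0155 0.0005 -0.5 1;0 0 0 0 1"}}

```text
t: 8.1
tool_pos: [0.4991, 0.2329, 0.1636]
ee_rot: [-0.098, 3.132, 0.005]
contact_force: [1.3, -11.6, 0.7]
finger_gap: 0.0182
```

Request:
{"method": "drive_tool", "body": {"deltas": "0 -0.048 0 0 1"}}

```text
t: 8.2
tool_pos: [0.5021, 0.188, 0.1635]
ee_rot: [-0.107, 3.131, 0.007]
contact_force: [1.6, -0.8, -4.6]
finger_gap: 0.0179
```

Request:
{"method": "drive_tool", "body": {"deltas": "0 -0.010 0 0 1;0 0 0 0 1"}}

```text
t: 8.4
tool_pos: [0.5027, 0.1748, 0.1633]
ee_rot: [-0.1, 3.132, 0.009]
contact_force: [-0.6, 6.8, -1.0]
finger_gap: 0.018
```

Request:
{"method": "drive_tool", "body": {"deltas": "0.001 0.048 0.0005 0 1"}}

```text
t: 8.5
tool_pos: [0.4997, 0.2188, 0.163]
ee_rot: [-0.089, 3.133, 0.006]
contact_force: [0.6, 0.4, -4.9]
finger_gap: 0.0176
```

Request:
{"method": "drive_tool", "body": {"deltas": "0.001 0.0135 0 -0.5 1;0 0 0 0 1"}}

```text
t: 8.7
tool_pos: [0.4985, 0.2337, 0.1637]
ee_rot: [-0.108, 3.13, -0.001]
contact_force: [2.5, -13.4, -0.4]
finger_gap: 0.0174
```

Request:
{"method": "drive_tool", "body": {"deltas": "0 -0.048 0 0 1"}}

```text
t: 8.8
tool_pos: [0.5018, 0.1894, 0.1638]
ee_rot: [-0.118, 3.128, 0.001]
contact_force: [1.5, -0.4, -5.1]
finger_gap: 0.018
```

Request:
{"method": "drive_tool", "body": {"deltas": "0 -0.0115 0 0 1;0 0 0 0 1;0 0.015 0 0 1;0 0.015 0 0 1;0 0 0 0 1"}}

```text
t: 9.3
tool_pos: [0.4998, 0.2094, 0.1633]
ee_rot: [-0.113, 3.13, 0.002]
contact_force: [-0.2, -0.1, -5.2]
finger_gap: 0.0177
```

Run:
```python
from h import *
s,R=st()
o=[]
for n in('scene','top','wrist'):
    f=arm.grab_frame(n);im=cv2.cvtColor(f['color'],cv2.COLOR_RGB2BGR)
    if n!='wrist':
        u,v=proj(f,(.5,.2,.06)).astype(int)
        w=75;c=im[v-w*3//4:v+w*3//4,u-w:u+w]
    else: c=im[130:330]
    o.append(cv2.resize(c,(400,300) if n!='wrist' else (800,250),interpolation=cv2.INTER_CUBIC))
cv2.imwrite('pics/c3.png',np.vstack([np.hstack(o[:2]),o[2]]))
```

```text
t 9.3 pos [0.4998 0.2094 0.1633] yaw 4.13 z [ 0.009  0.002 -1.   ] F [-0.2 -0.1 -5.2] gap 0.0177
```

View pics/c3.png

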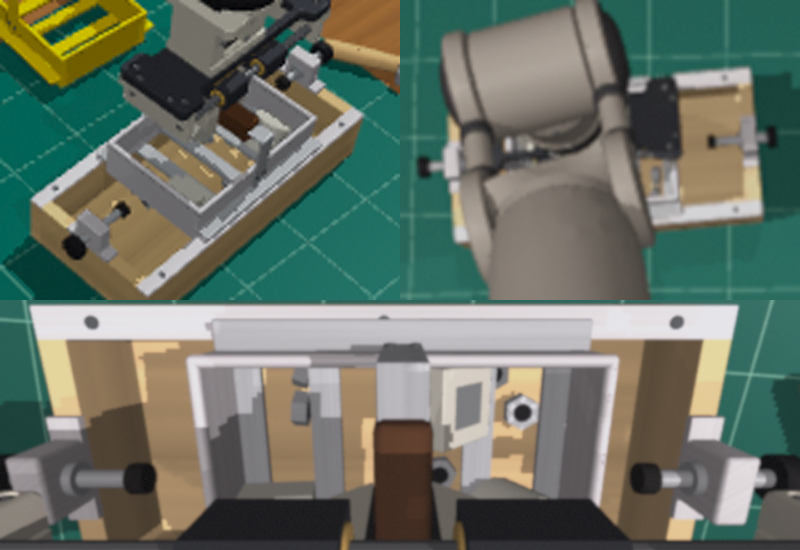

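Request:
{"method": "drive_tool", "body": {"deltas": "0 0 0.0015 0 1;0 0 0 0 1"}}

```text
t: 9.65
tool_pos: [0.5001, 0.2075, 0.1626]
ee_rot: [-0.113, 3.13, -0.0]
contact_force: [0.7, 0.5, -3.6]
finger_gap: 0.0178
```

Request:
{"method": "drive_tool", "body": {"deltas": "0 0.015 0.001 0 1;0 0 0 0 1"}}

```text
t: 9.85
tool_pos: [0.4999, 0.2218, 0.1626]
ee_rot: [-0.111, 3.127, -0.001]
contact_force: [0.0, 0.9, -3.8]
finger_gap: 0.0176
```

Request:
{"method": "drive_tool", "body": {"deltas": "0 0 0.002 0 1;0 0 0 0 1"}}

```text
t: 10.05
tool_pos: [0.5001, 0.2211, 0.1627]
ee_rot: [-0.111, 3.126, -0.002]
contact_force: [-0.4, 1.1, -4.4]
finger_gap: 0.0177
```

Request:
{"method": "drive_tool", "body": {"deltas": "0 0 0.002 0 1;0 0 0 0 1"}}

```text
t: 10.25
tool_pos: [0.5001, 0.2207, 0.1625]
ee_rot: [-0.11, 3.125, -0.0]
contact_force: [-0.5, 1.3, -4.1]
finger_gap: 0.0177
```

Request:
{"method": "drive_tool", "body": {"deltas": "0 0 0.004 0 1;0 0 0 0 1"}}

```text
t: 10.45
tool_pos: [0.5005, 0.2204, 0.1626]
ee_rot: [-0.11, 3.122, 0.001]
contact_force: [0.2, -0.4, -4.2]
finger_gap: 0.0178
```

Run:
```python
from h import *
s,R=st()
print(s['ft_torque'],np.round(R,3).tolist())
f=grab('scene')
im=cv2.cvtColor(f['color'],cv2.COLOR_RGB2BGR)
u,v=proj(f,(.5,.2,.06)).astype(int)
w=70;c=im[v-w*3//4:v+w*3//4,u-w:u+w]
cv2.imwrite('pics/c4.png',cv2.resize(c,(800,600),interpolation=cv2.INTER_CUBIC))
```

```text
t 10.45 pos [0.5005 0.2204 0.1626] yaw 4.05 z [ 0.018  0.001 -1.   ] F [ 0.2 -0.4 -4.2] gap 0.0178
[-0.00553088  0.16819394  0.07559214] [[-0.997, -0.071, 0.018], [-0.071, 0.997, 0.001], [-0.018, -0.0, -1.0]]
```

View pics/c4.png

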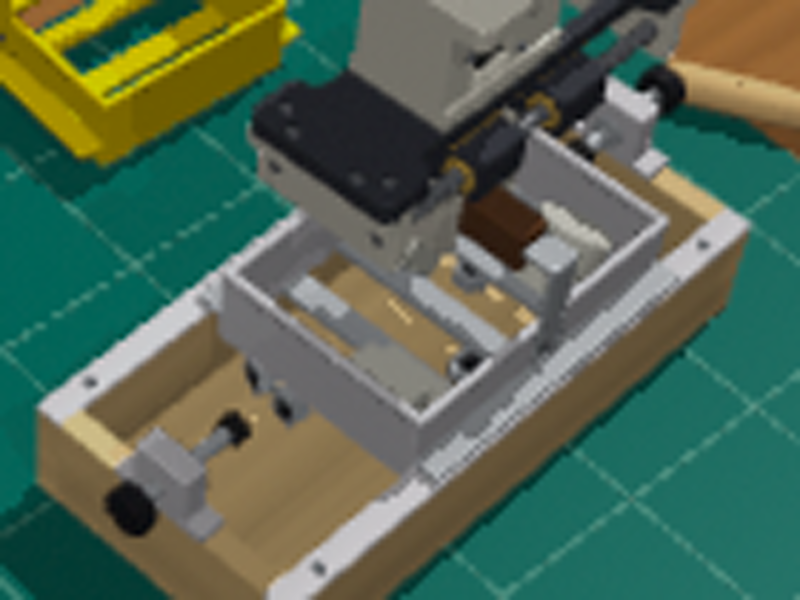

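Request:
{"method": "drive_tool", "body": {"deltas": "0 0 0.005 0 1;0 0 0 0 1"}}

```text
t: 10.7
tool_pos: [0.5013, 0.2203, 0.1612]
ee_rot: [-0.111, 3.118, 0.002]
contact_force: [-1.2, 0.2, -5.0]
finger_gap: 0.0176
```

Run:
```python
from h import *
s,R=st()
print(s['ft_torque'],np.round(s['qpos'],4),np.round(s['joint_efforts'],2))
```

```text
t 10.7 pos [0.5013 0.2203 0.1612] yaw 4.07 z [ 0.022  0.002 -1.   ] F [-1.2  0.2 -5. ] gap 0.0176
[-0.02500298  0.15718012  0.06286986] [ 0.2759  0.512   1.651  -0.0051  0.9575 -1.363 ] [-1.100e-01 -5.155e+01 -2.265e+01 -4.000e-02 -1.300e-01  5.000e-02]
```

Request:
{"method": "drive_tool", "body": {"deltas": "0.001 0 0.005 0 1;0 0 0 0 1"}}

```text
t: 10.9
tool_pos: [0.5017, 0.2201, 0.1599]
ee_rot: [-0.111, 3.112, 0.003]
contact_force: [-1.0, 0.2, -4.9]
finger_gap: 0.0177
```

Run:
```python
from h import *
s,R=st()
f=grab('wrist','w5.png')
```

```text
t 10.9 pos [0.5017 0.2201 0.1599] yaw 4.08 z [ 0.027  0.003 -1.   ] F [-1.   0.2 -4.9] gap 0.0177
```

Request:
{"method": "drive_tool", "body": {"deltas": "0 0 0 0 0.85;0 0 0 0 0.5;0 0 0 0 0.5;0 0 0 0 0.5"}}

```text
t: 11.35
tool_pos: [0.5023, 0.2198, 0.158]
ee_rot: [-0.11, 3.113, 0.002]
contact_force: [-0.1, 1.3, 0.2]
finger_gap: 0.0371
```

Run:
```python
from h import *
s,R=st()
print(s['ft_torque'])
```

```text
t 11.35 pos [0.5023 0.2198 0.158 ] yaw 4.05 z [ 0.027  0.002 -1.   ] F [-0.1  1.3  0.2] gap 0.0371
[-0.02510618  0.0482846   0.06283516]
```

Request:
{"method": "drive_tool", "body": {"deltas": "0 0 -0.02 0 0;0 0 -0.03 0 0;0 0 -0.03 0 0;0 0 -0.03 0 0;0 0 0 0 0;0 0 0 0 0"}}

```text
t: 11.95
tool_pos: [0.4997, 0.219, 0.2684]
ee_rot: [-0.109, 3.118, -0.0]
contact_force: [0.3, 0.1, 0.5]
finger_gap: 0.0853
```

Run:
```python
from h import *
s,R=st()
f=grab('wrist','w6.png')
import pickle;pickle.dump(f,open('w6.pkl','wb'))
im=cv2.imread('pics/w6.png')[90:330,80:560];
g=arm.grab_frame('scene');ib=cv2.cvtColor(g['color'],cv2.COLOR_RGB2BGR)
u,v=proj(g,(.5,.2,.06)).astype(int)
c=cv2.resize(ib[v-40:v+40,u-80:u+80],(600,300),interpolation=cv2.INTER_CUBIC)
cv2.imwrite('pics/c6.png',np.vstack([cv2.resize(im,(600,300),interpolation=cv2.INTER_CUBIC),c]))
```

```text
t 11.95 pos [0.4997 0.219  0.2684] yaw 4.0 z [ 0.022  0.001 -1.   ] F [0.3 0.1 0.5] gap 0.0853
```

View pics/c6.png

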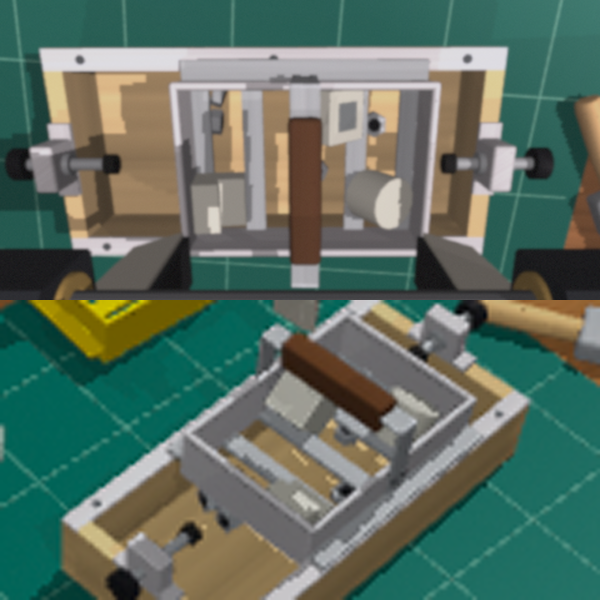

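The tower has tipped onto its side but is still inside. Nuts show in wrist crop at (215,95), (217,120), (375,125) and (323,170), and in scene crop at (345,490), (345,432), (205,495) and (224,520). I'll triangulate to tell the floor from the bars.

Run:
```python
from h import *
import pickle
f=pickle.load(open('w6.pkl','rb'))
g=arm.grab_frame('scene')
u,v=proj(g,(.5,.2,.06)).astype(int)
W={'A':(380,190),'B':(338,226),'L1':(253,166),'L2':(253,186)}
S={n:(u-80+x/3.75,v-40+(y-300)/3.75) for n,(x,y) in {'s1':(345,490),'s2':(345,432),'s3':(205,495),'s4':(224,520)}.items()}
M=lambda h: h['intrinsics']@np.c_[h['R'],h['t']]
yaw=np.radians(4.1);ex=np.array([np.cos(yaw),np.sin(yaw)]);ey=np.array([-ex[1],ex[0]]);o=np.array([.4997,.2])
for a,p in W.items():
    for z in(.012,.055):
        q=ray(f,*p,z)[:2];print(a,z,'tray',np.round([(q-o)@ex,(q-o)@ey],3),end=' ')
    print()
    for b,q in S.items():
        X=cv2.triangulatePoints(M(f),M(g),np.array(p,float),np.array(q,float)).ravel();X=X[:3]/X[3]
        e=np.linalg.norm(proj(f,X)-p)+np.linalg.norm(proj(g,X)-q)
        if e<8: print('   ',a,b,np.round(X,3),round(e,1))
for b,p in S.items():
    for z in(.012,.055):
        q=ray(g,*p,z)[:2];print(b,z,'tray',np.round([(q-o)@ex,(q-o)@ey],3),end=' ')
    print()
# sieve y: walls
for n,p in dict(wR=(80+172*.8,90+86*.8,.083),wL=(80+438*.8,90+86*.8,.083)).items():
    q=ray(f,*p)[:2];print(n,np.round([(q-o)@ex,(q-o)@ey],4))
```

```text
A 0.012 tray [-0.015  0.075] A 0.055 tray [-0.022  0.068] 
    A s1 [ 0.487  0.28  -0.055] 6.4
    A s2 [0.479 0.273 0.008] 2.0
B 0.012 tray [0.021 0.035] B 0.055 tray [0.009 0.033] 
    B s1 [0.518 0.235 0.009] 2.5
    B s2 [0.506 0.234 0.059] 2.1
L1 0.012 tray [-0.038 -0.046] L1 0.055 tray [-0.042 -0.038] 
    L1 s3 [0.464 0.152 0.018] 0.6
L2 0.012 tray [-0.019 -0.047] L2 0.055 tray [-0.026 -0.039] 
    L2 s4 [0.485 0.151 0.011] 0.1
s1 0.012 tray [0.021 0.03 ] s1 0.055 tray [ 0.04 -0.  ] 
s2 0.012 tray [-0.014  0.07 ] s2 0.055 tray [0.007 0.038] 
s3 0.012 tray [-0.042 -0.042] s3 0.055 tray [-0.02  -0.069] 
s4 0.012 tray [-0.018 -0.049] s4 0.055 tray [ 0.003 -0.075] 
wR [-0.0508 -0.0592]
wL [-0.0508  0.0998]
```

Request:
{"method": "drive_tool", "body": {"deltas": "-0.04 -0.04 -0.02 0 0;-0.04 -0.04 -0.02 0 0;0 0 0 0 0"}}

```text
t: 12.4
tool_pos: [0.5741, 0.1529, 0.3007]
ee_rot: [-0.116, 3.128, -0.003]
contact_force: [-0.4, 0.3, -0.2]
finger_gap: 0.0917
```

Run:
```python
from h import *
import pickle
s,R=st()
f=grab('wrist','w7.png');pickle.dump(f,open('w7.pkl','wb'))
print(proj(f,(.5,.22,.05)))
```

```text
t 12.4 pos [0.5741 0.1529 0.3007] yaw 4.23 z [ 0.011 -0.001 -1.   ] F [-0.4  0.3 -0.2] gap 0.0917
[402.33510942 136.39336167]
```

Request:
{"method": "drive_tool", "body": {"deltas": "0 0.045 0 0 0;0 0.045 0 0 0;0 0.045 0 0 0;0 0.045 0 0 0;0 0 0 0 0"}}

```text
t: 12.95
tool_pos: [0.5541, 0.34, 0.2906]
ee_rot: [0.11, -3.133, 0.005]
contact_force: [-0.3, -0.6, -0.6]
finger_gap: 0.0918
```

Run:
```python
from h import *
import pickle
s,R=st()
f=grab('wrist','w8.png');pickle.dump(f,open('w8.pkl','wb'))
o=[]
for n in(7,8):
    h=pickle.load(open(f'w{n}.pkl','rb'));im=cv2.imread(f'pics/w{n}.png')
    u,v=proj(h,(.5,.22,.05)).astype(int);print(u,v)
    y0=max(0,v-85);x0=min(max(0,u-130),380);c=im[y0:y0+170,x0:x0+260];print(x0,y0)
    o.append(cv2.resize(c,(459,300),interpolation=cv2.INTER_CUBIC))
cv2.imwrite('pics/c8.png',np.vstack(o))
```

```text
t 12.95 pos [0.5541 0.34   0.2906] yaw 4.01 z [-0.006 -0.004 -1.   ] F [-0.3 -0.6 -0.6] gap 0.0918
402 136
272 51
193 148
63 63
```

View pics/c8.png

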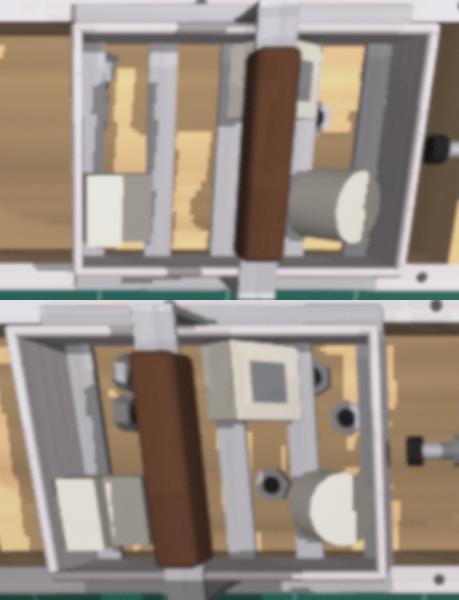

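Lower view: all five nuts are visible, at (122,372), (125,412), (320,377), (347,417) and (272,484). All lie in slots or partly under bars, and the top half shows every bar clear. That puts every nut on the tray floor. I'm regripping, and since the force reading suggested I was carrying part of the sieve's weight, I'll repeat a few strokes with it clearly resting.

Run:
```python
from h import *
import pickle
f=pickle.load(open('w7.pkl','rb'));g=pickle.load(open('w8.pkl','rb'))
M=lambda h: h['intrinsics']@np.c_[h['R'],h['t']]
p=(272+322*260/459,51+115*170/300)
for n,(x,y) in dict(a=(347,417),b=(320,377)).items():
    q=(63+x*260/459,63+(y-300)*170/300)
    X=cv2.triangulatePoints(M(f),M(g),np.array(p,float),np.array(q,float)).ravel();X=X[:3]/X[3]
    print(n,np.round(X,3),np.linalg.norm(proj(f,X)-p)+np.linalg.norm(proj(g,X)-q))
# grip centre from w7/w8 (top face corners averaged)
c7=np.mean([(258,48),(299,50),(283,260),(237,258)],0);c8=np.mean([(132,352),(186,352),(211,562),(155,566)],0)
print('grip', ray(f,272+c7[0]*260/459,51+c7[1]*170/300,.128),ray(g,63+c8[0]*260/459,63+(c8[1]-300)*170/300,.128))
st((.499,.220,.1637),4.1)
```

```text
a [0.478 0.274 0.022] 1.3084846212751695
b [0.47  0.264 0.048] 21.76377391690474
grip [0.49971519 0.21915411 0.128     ] [0.49937129 0.22372236 0.128     ]
t 13.0 pos [0.5545 0.3377 0.2904] yaw 3.95 z [-0.007 -0.006 -1.   ] F [ 0.6 -0.5 -0. ] gap 0.092
delta tool [ 0.0625 -0.1129  0.1277] turn -0.15
```

Request:
{"method": "drive_tool", "body": {"deltas": "0.021 -0.038 0 0 0;0.021 -0.038 0 0 0;0.02 -0.037 0 0 0;0 0 0 0 0;0 0 0.04 0 0.3;0 0 0.03 0 0.4;0 0 0 0 0.4"}}

```text
t: 13.7
tool_pos: [0.4917, 0.212, 0.2137]
ee_rot: [0.107, -3.123, 0.016]
contact_force: [-0.8, -0.3, -0.1]
finger_gap: 0.0721
```

Run:
```python
from h import *
st((.499,.2205,.1637),4.1)
```

```text
t 13.7 pos [0.4917 0.212  0.2137] yaw 3.92 z [-0.016 -0.011 -1.   ] F [-0.8 -0.3 -0.1] gap 0.0721
delta tool [-0.0087  0.0084  0.0498] turn -0.18
```

Request:
{"method": "drive_tool", "body": {"deltas": "-0.008 0.0085 0 0 0.4;0 0 0.02 0 0.4;0 0 0.02 0 0.4;0 0 0.01 0 0.4;0 0 0 0 0.4;0 0 0 0 0.4"}}

```text
t: 14.3
tool_pos: [0.5039, 0.224, 0.1688]
ee_rot: [0.106, -3.134, 0.011]
contact_force: [-0.0, 0.4, -0.3]
finger_gap: 0.0549
```

Run:
```python
from h import *
st((.499,.2205,.1637),4.1)
```

```text
t 14.3 pos [0.5039 0.224  0.1688] yaw 3.89 z [-0.006 -0.007 -1.   ] F [-0.   0.4 -0.3] gap 0.0549
delta tool [ 0.0051 -0.0031  0.0052] turn -0.21
```

Request:
{"method": "drive_tool", "body": {"deltas": "0.005 -0.003 0.0055 0 0.4;0 0 0 0 0.8;0 0 0 0 1;0 0 0 0 1;0 0 0 0 1;0 0 0 0 1;0 0 0 0 1;0 0 0 0 1"}}

```text
t: 15.1
tool_pos: [0.5, 0.2207, 0.1662]
ee_rot: [0.107, -3.139, 0.009]
contact_force: [0.5, -0.9, 0.3]
finger_gap: 0.0175
```

Run:
```python
from h import *
st((.499,.2205,.1637),4.1)
```

```text
t 15.1 pos [0.5    0.2207 0.1662] yaw 3.89 z [-0.001 -0.006 -1.   ] F [ 0.5 -0.9  0.3] gap 0.0175
delta tool [ 0.001  -0.0001  0.0025] turn -0.21
```

Request:
{"method": "drive_tool", "body": {"deltas": "0 0.012 0.001 0 1;0 0 0.001 0 1"}}

```text
t: 15.3
tool_pos: [0.4993, 0.2314, 0.1662]
ee_rot: [0.106, -3.139, 0.013]
contact_force: [-3.5, 6.0, 6.5]
finger_gap: 0.0177
```

Request:
{"method": "drive_tool", "body": {"deltas": "0 -0.024 0.001 0 1;0 -0.024 0.001 0 1;0 0 0 0 1"}}

```text
t: 15.6
tool_pos: [0.5023, 0.1864, 0.1663]
ee_rot: [-0.109, 3.138, -0.004]
contact_force: [-0.1, -0.7, -3.6]
finger_gap: 0.0178
```

Request:
{"method": "drive_tool", "body": {"deltas": "0 -0.0115 0.003 0 1;0 0 0.002 0 1"}}

```text
t: 15.8
tool_pos: [0.5029, 0.1787, 0.166]
ee_rot: [-0.108, 3.135, 0.007]
contact_force: [-5.7, -15.7, 15.6]
finger_gap: 0.0174
```

Request:
{"method": "drive_tool", "body": {"deltas": "0 0.024 0.002 0 1;0 0.024 0.002 0 1;0 0 0.002 0 1"}}

```text
t: 16.1
tool_pos: [0.4995, 0.2244, 0.166]
ee_rot: [-0.107, 3.133, -0.005]
contact_force: [-6.3, 11.1, 14.6]
finger_gap: 0.018
```

Request:
{"method": "drive_tool", "body": {"deltas": "0 0.007 -0.001 0 1;0 0 0 0 1"}}

```text
t: 16.3
tool_pos: [0.4986, 0.2322, 0.1669]
ee_rot: [-0.109, 3.134, -0.008]
contact_force: [2.1, -5.2, -2.0]
finger_gap: 0.0176
```

Request:
{"method": "drive_tool", "body": {"deltas": "0 0.002 0 0 1;0 0 0 0 1"}}

```text
t: 16.5
tool_pos: [0.4988, 0.2328, 0.1664]
ee_rot: [-0.111, 3.134, -0.016]
contact_force: [-0.2, -4.2, 2.1]
finger_gap: 0.0178
```

Request:
{"method": "drive_tool", "body": {"deltas": "0 -0.024 0.001 0 1;0 -0.024 0.001 0 1;0 0 0 0 1"}}

```text
t: 16.8
tool_pos: [0.502, 0.1887, 0.1661]
ee_rot: [-0.111, 3.133, -0.003]
contact_force: [-0.8, -0.9, -3.5]
finger_gap: 0.0181
```

Request:
{"method": "drive_tool", "body": {"deltas": "0 -0.010 0.001 0 1;0 0 0 0 1"}}

```text
t: 17.0
tool_pos: [0.5026, 0.1808, 0.166]
ee_rot: [-0.109, 3.132, 0.003]
contact_force: [-0.3, -1.0, -1.7]
finger_gap: 0.0177
```

Request:
{"method": "drive_tool", "body": {"deltas": "0 -0.007 0.001 0 1;0 0 0 0 1"}}

```text
t: 17.2
tool_pos: [0.5029, 0.1767, 0.166]
ee_rot: [-0.11, 3.131, 0.01]
contact_force: [-0.1, -2.2, -1.5]
finger_gap: 0.0176
```

Request:
{"method": "drive_tool", "body": {"deltas": "0 0.024 0.0005 0 1;0 0.024 0.0005 0 1;0 0.010 0 0 1;0 0 0 0 1"}}

```text
t: 17.6
tool_pos: [0.499, 0.2325, 0.166]
ee_rot: [-0.112, 3.132, -0.005]
contact_force: [-0.6, -3.6, 5.1]
finger_gap: 0.0178
```

Request:
{"method": "drive_tool", "body": {"deltas": "0 -0.024 0.0005 0 1;0 -0.024 0.0005 0 1;0 -0.010 0.0005 0 1;0 0 0 0 1"}}

```text
t: 18.0
tool_pos: [0.5026, 0.1798, 0.166]
ee_rot: [-0.115, 3.131, 0.011]
contact_force: [0.4, -2.2, 0.2]
finger_gap: 0.0177
```

Request:
{"method": "drive_tool", "body": {"deltas": "0 -0.003 0 0 1;0 0 0 0 1"}}

```text
t: 18.2
tool_pos: [0.5028, 0.1776, 0.166]
ee_rot: [-0.115, 3.131, 0.012]
contact_force: [-1.0, -5.6, 1.8]
finger_gap: 0.0177
```

Request:
{"method": "drive_tool", "body": {"deltas": "0 -0.005 -0.0005 0 1;0 0 0 0 1"}}

```text
t: 18.4
tool_pos: [0.5029, 0.1748, 0.1663]
ee_rot: [-0.115, 3.131, 0.018]
contact_force: [-1.0, 2.1, 0.7]
finger_gap: 0.0178
```

Request:
{"method": "drive_tool", "body": {"deltas": "0 0.024 0 0 1;0 0.024 0 0 1;0 0.010 0 0 1;0 0 0 0 1"}}

```text
t: 18.8
tool_pos: [0.4989, 0.2318, 0.166]
ee_rot: [-0.117, 3.132, 0.008]
contact_force: [-1.7, -0.2, 5.1]
finger_gap: 0.0177
```

Request:
{"method": "drive_tool", "body": {"deltas": "0 0.003 0 0 1;0 0 0 0 1;0 -0.025 0 0 1;0 -0.025 0 0 1;0 -0.010 0 0 1;0 0 0 0 1"}}

```text
t: 19.4
tool_pos: [0.503, 0.1744, 0.1663]
ee_rot: [-0.117, 3.132, 0.016]
contact_force: [-0.7, 5.2, 1.0]
finger_gap: 0.0175
```

Request:
{"method": "drive_tool", "body": {"deltas": "0 -0.003 0 0 1;0 0 0 0 1;0 0.025 0 0 1;0 0.025 0 0 1;0 0.009 0 0 1;0 0 0 0 1"}}

```text
t: 20.0
tool_pos: [0.499, 0.2315, 0.1663]
ee_rot: [-0.114, 3.133, 0.019]
contact_force: [-1.8, -3.6, 5.4]
finger_gap: 0.0181
```

Request:
{"method": "drive_tool", "body": {"deltas": "0 -0.010 0 0 1;0 -0.008 0 0 1;0 0 0 0 1;0 0 -0.008 0 1;0 0 -0.012 0 1;0 0 -0.015 0 1;0 0 -0.015 0 1;0 0 -0.015 0 1;0 0 -0.015 0 1;0 0 -0.015 0 1;0 0 -0.008 0 1;0 0 0 0 1"}}

```text
t: 21.2
tool_pos: [0.4986, 0.2118, 0.2748]
ee_rot: [-0.114, 3.137, 0.024]
contact_force: [0.2, -0.4, -4.1]
finger_gap: 0.0175
```

Run:
```python
from h import *
s,R=st((.5015,-.215,.27),-7)
f=grab('wrist','w9.png')
import pickle;pickle.dump(f,open('w9.pkl','wb'))
im=cv2.imread('pics/w9.png')
g=arm.grab_frame('scene');ib=cv2.cvtColor(g['color'],cv2.COLOR_RGB2BGR)
u,v=proj(g,(.5,.2,.12)).astype(int)
c=cv2.resize(ib[v-75:v+75,u-80:u+80],(320,300),interpolation=cv2.INTER_CUBIC)
cv2.imwrite('pics/c9.png',np.hstack([cv2.resize(im,(400,300)),c]))
```

```text
t 21.2 pos [0.4986 0.2118 0.2748] yaw 4.15 z [ 0.001  0.016 -1.   ] F [ 0.2 -0.4 -4.1] gap 0.0175
delta tool [ 0.028  -0.4259 -0.0019] turn 11.15
```

View pics/c9.png

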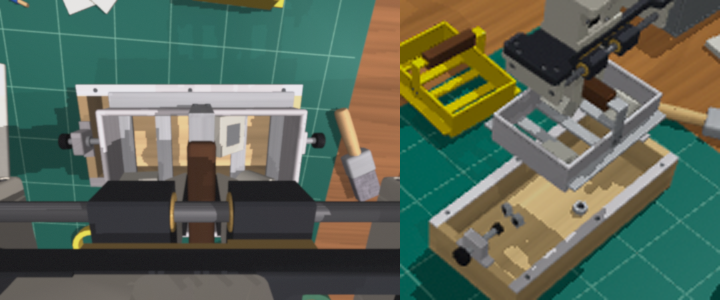

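Lifted: the white pieces are inside, the bars look clear, and nuts are on the tray floor in the scene half at (512,215) and (580,207). I'll measure the sieve's offset in the tool from its near rim corners, at full-frame (155,179) and (491,176).

Run:
```python
from h import *
import pickle
f=pickle.load(open('w9.pkl','rb'))
s,R=st()
A,B=[ray(f,*p,.1916)[:2] for p in((155,179),(491,176))]
d=B-A;y=np.arctan2(-d[0],d[1]);print('len',np.linalg.norm(d),'sieve yaw',np.degrees(y))
for yy in (y,np.radians(4.1)):
    c=(A+B)/2+.056*np.array([np.cos(yy),np.sin(yy)]);print('ctr',c,'rel tool xy',(R.T@np.r_[c-s['tool_pos'][:2],0])[:2])
```

```text
t 21.3 pos [0.4982 0.2117 0.2733] yaw 4.15 z [-0.001  0.015 -1.   ] F [ 0.   0.1 -4.3] gap 0.0177
len 0.16177088983753551 sieve yaw 4.6380017383260395
ctr [0.50047865 0.21451382] rel tool xy [-0.00248867  0.00268762]
ctr [0.50051871 0.21398952] rel tool xy [-0.00249072  0.00216185]
```

Request:
{"method": "drive_tool", "body": {"deltas": "0 -0.025 0 1 1;0.0015 -0.04 0 2 1;0.002 -0.045 0 2 1;0.002 -0.045 0 2 1;0.002 -0.045 0 2 1;0.002 -0.045 0 2 1;0.002 -0.045 0 0 1;0.002 -0.045 0 0 1;0 -0.035 0 0 1;0 -0.02 0 0 1;0 0 0 0 1;0 0 0 0 1"}}

```text
t: 22.5
tool_pos: [0.459, -0.1894, 0.2556]
ee_rot: [-0.196, -3.116, -0.03]
contact_force: [-0.2, 0.9, -4.3]
finger_gap: 0.0178
```

Run:
```python
from h import *
s,R=st((.5015,-.215,.2),-7)
```

```text
t 22.5 pos [ 0.459  -0.1894  0.2556] yaw -7.2 z [-0.018  0.02  -1.   ] F [-0.2  0.9 -4.3] gap 0.0178
delta tool [-0.0465 -0.0211  0.0543] turn -0.2
```

Request:
{"method": "drive_tool", "body": {"deltas": "-0.022 -0.012 0 0 1;-0.022 -0.011 0 0 1;0 0 0 0 1;0 0 0.02 0 1;0 0 0.02 0 1;0 0 0.02 0 1;0 0 0.01 0 1;0 0 0 0 1;0 0 0 0 1"}}

```text
t: 23.4
tool_pos: [0.4989, -0.2057, 0.1799]
ee_rot: [-0.179, -3.111, -0.039]
contact_force: [0.2, 0.4, -3.0]
finger_gap: 0.0181
```

Run:
```python
from h import *
s,R=st((.499,-.217,.1282),-7)
f=grab('wrist','w10.png')
import pickle;pickle.dump(f,open('w10.pkl','wb'))
```

```text
t 23.4 pos [ 0.4989 -0.2057  0.1799] yaw -6.61 z [-0.024  0.027 -0.999] F [ 0.2  0.4 -3. ] gap 0.0181
delta tool [-0.0027 -0.0125  0.0514] turn 0.39
```

View pics/w10.png

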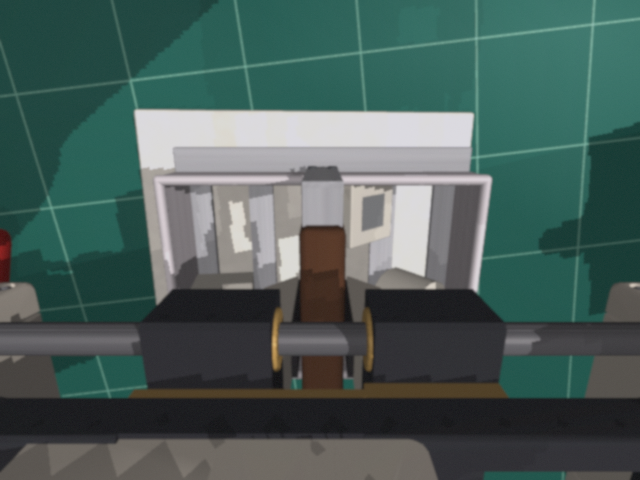

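Board near edge runs (135,112)–(472,113) and the sieve rim (157,178)–(490,178), so they are parallel. I'll work out the remaining offset.

Run:
```python
from h import *
import pickle
f=pickle.load(open('w10.pkl','rb'))
s,R=st()
def c(A,B,h):
    d=B-A;y=np.arctan2(-d[0],d[1]);m=(A+B)/2+h*np.array([np.cos(y),np.sin(y)]);print(np.linalg.norm(d),np.degrees(y),m);return m
b=c(*[ray(f,*p,.005)[:2] for p in((135,112),(472,113))],.1)
zr=s['tool_pos'][2]-.1662+.083
v=c(*[ray(f,*p,zr)[:2] for p in((157,178),(490,178))],.056)
print('shift tool',R.T@np.r_[b-v,0])
```

```text
t 23.45 pos [ 0.499  -0.2057  0.1801] yaw -6.62 z [-0.024  0.027 -0.999] F [-0.1 -0.  -4.3] gap 0.0178
0.23692692601482035 -6.564197916135546 [ 0.50475988 -0.21392059]
0.16186152541756055 -6.642968501343699 [ 0.49934574 -0.20218958]
shift tool [-0.00672052 -0.01102591 -0.00043998]
```

Request:
{"method": "drive_tool", "body": {"deltas": "-0.006 -0.0125 0 0.3 1;0 0 0.012 0 1;0 0 0.012 0 1;0 0 0.012 0 1;0 0 0 0 1;0 0 0 0 1"}}

```text
t: 24.05
tool_pos: [0.5037, -0.2196, 0.1421]
ee_rot: [-0.189, -3.113, -0.037]
contact_force: [0.4, 0.5, -3.9]
finger_gap: 0.0178
```

Run:
```python
from h import *
s,R=st((.5025,-.217,.1282),-6.9)
```

```text
t 24.05 pos [ 0.5037 -0.2196  0.1421] yaw -6.97 z [-0.021  0.025 -0.999] F [ 0.4  0.5 -3.9] gap 0.0178
delta tool [0.0012 0.0021 0.014 ] turn -0.07
```

Request:
{"method": "drive_tool", "body": {"deltas": "0 0.001 0.006 0 1;0 0 0 0 1;0 0 0 0 1"}}

```text
t: 24.35
tool_pos: [0.5038, -0.2182, 0.1359]
ee_rot: [-0.189, -3.114, -0.036]
contact_force: [-0.4, 0.6, -4.5]
finger_gap: 0.018
```

Request:
{"method": "drive_tool", "body": {"deltas": "0 0 0.005 0 1;0 0 0 0 1"}}

```text
t: 24.55
tool_pos: [0.5042, -0.2183, 0.1312]
ee_rot: [-0.189, -3.115, -0.035]
contact_force: [0.3, -0.6, -4.7]
finger_gap: 0.0179
```

Request:
{"method": "drive_tool", "body": {"deltas": "0 0 0.003 0 1;0 0 0 0 1"}}

```text
t: 24.75
tool_pos: [0.5045, -0.2183, 0.1294]
ee_rot: [-0.188, -3.117, -0.034]
contact_force: [-0.6, -0.3, -1.9]
finger_gap: 0.0177
```

Request:
{"method": "drive_tool", "body": {"deltas": "0 0 0.003 0 1;0 0 0 0 1"}}

```text
t: 24.95
tool_pos: [0.5049, -0.2184, 0.1284]
ee_rot: [-0.189, -3.119, -0.032]
contact_force: [-1.3, -0.1, -2.4]
finger_gap: 0.0179
```

Request:
{"method": "drive_tool", "body": {"deltas": "0 0 0.003 0 1;0 0 0 0 1"}}

```text
t: 25.15
tool_pos: [0.5052, -0.2186, 0.1285]
ee_rot: [-0.188, -3.122, -0.029]
contact_force: [1.0, -0.7, -5.1]
finger_gap: 0.0174
```

Request:
{"method": "drive_tool", "body": {"deltas": "0 0 0.003 0 1;0 0 0 0 1", "grip_force": 12}}

```text
t: 25.35
tool_pos: [0.5059, -0.2186, 0.1267]
ee_rot: [-0.189, -3.124, -0.028]
contact_force: [-1.1, -0.6, -3.3]
finger_gap: 0.018
```

Request:
{"method": "drive_tool", "body": {"deltas": "0 0 0.004 0 1;0 0 0 0 1", "grip_force": 12}}

```text
t: 25.55
tool_pos: [0.5067, -0.2187, 0.1238]
ee_rot: [-0.189, -3.127, -0.027]
contact_force: [-1.3, -0.7, -3.3]
finger_gap: 0.0179
```

Run:
```python
from h import *
s,R=st();print(s['ft_torque'])
f=grab('wrist','w11.png');g=grab('scene','s11.png')
o=[cv2.resize(cv2.imread('pics/w11.png')[80:330],(512,200))]
u,v=proj(g,(.5,-.215,.03)).astype(int);im=cv2.imread('pics/s11.png')
o.append(cv2.resize(im[v-60:v+40,u-64:u+64],(512,400),interpolation=cv2.INTER_CUBIC))
cv2.imwrite('pics/c11.png',np.vstack(o))
```

```text
t 25.55 pos [ 0.5067 -0.2187  0.1238] yaw -6.93 z [-0.008  0.018 -1.   ] F [-1.3 -0.7 -3.3] gap 0.0179
[-0.2164948   0.13890453 -0.0437825 ]
```

View pics/c11.png

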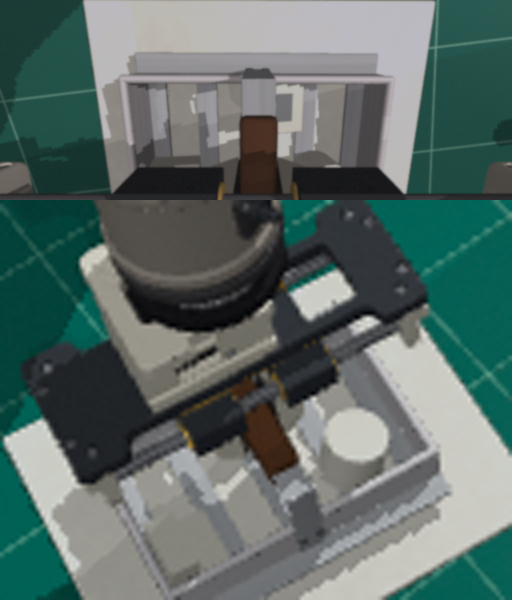

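Request:
{"method": "drive_tool", "body": {"deltas": "0.001 0 0.003 0 1;0 0 0 0 1"}}

```text
t: 25.85
tool_pos: [0.5069, -0.2187, 0.1219]
ee_rot: [-0.19, -3.13, -0.026]
contact_force: [-0.5, -1.1, -2.5]
finger_gap: 0.0181
```

Request:
{"method": "drive_tool", "body": {"deltas": "0.001 0 0.003 0 1;0 0 0 0 1"}}

```text
t: 26.05
tool_pos: [0.507, -0.2187, 0.12]
ee_rot: [-0.19, -3.134, -0.025]
contact_force: [-0.7, 0.0, -3.1]
finger_gap: 0.0178
```

Request:
{"method": "drive_tool", "body": {"deltas": "0 0 0 0 0.85;0 0 0 0 0.7;0 0 0 0 0.6;0 0 0 0 0.5"}}

```text
t: 26.45
tool_pos: [0.5069, -0.2188, 0.119]
ee_rot: [-0.191, -3.133, -0.026]
contact_force: [0.1, 0.0, 0.4]
finger_gap: 0.0377
```

Run:
```python
from h import *
s,R=st()
```

```text
t 26.45 pos [ 0.5069 -0.2188  0.119 ] yaw -6.96 z [-0.002  0.016 -1.   ] F [0.1 0.  0.4] gap 0.0377
```

Request:
{"method": "drive_tool", "body": {"deltas": "0 0 -0.015 0 0.4;0 0 -0.025 0 0.4;0 0 -0.035 0 0.4;0 0 -0.035 0 0.4;0 0 -0.035 0 0.4;0.045 0 -0.01 0 0.4;0.045 0 0 0 0.4;0.04 0 0 0 0.4;0 0 0 0 0.4;0 0 0 0 0.4"}}

```text
t: 27.45
tool_pos: [0.3746, -0.2058, 0.2791]
ee_rot: [-0.19, -3.132, -0.024]
contact_force: [-0.0, 0.1, -0.2]
finger_gap: 0.0552
```

Run:
```python
from h import *
import pickle
s,R=st()
f=grab('top','t12.png');g=grab('scene','s12.png');pickle.dump((f,g),open('f12.pkl','wb'))
im=cv2.imread('pics/t12.png');ib=cv2.imread('pics/s12.png')
a=cv2.resize(im[190:290,170:470],(780,260),interpolation=cv2.INTER_CUBIC)
b=cv2.resize(ib[150:390,170:480],(439,340),interpolation=cv2.INTER_CUBIC)
c=np.zeros((340,780,3),np.uint8);c[:,:439]=b
cv2.imwrite('pics/c12.png',np.vstack([a,c]))
```

```text
t 27.45 pos [ 0.3746 -0.2058  0.2791] yaw -6.96 z [-0.003  0.016 -1.   ] F [-0.   0.1 -0.2] gap 0.0552
```

The viewing limit is reached, so I'll check the placement numerically: the brown grip's position and direction, and the board edges.

Run:
```python
from h import *
import pickle
f,g=pickle.load(open('f12.pkl','rb'))
w=grab('wrist','w13.png')
yaw=np.radians(-7);ex=np.array([np.cos(yaw),np.sin(yaw)]);ey=np.array([-ex[1],ex[0]]);bc=np.array([.503,-.2145])
for n,h in(('top',f),('scene',g),('wrist',w)):
    hsv=cv2.cvtColor(h['color'],cv2.COLOR_RGB2HSV)
    m=cv2.inRange(hsv,(0,80,20),(14,220,150))
    u,v=proj(h,(.503,-.2145,.09));k=np.zeros_like(m)
    x0,x1,y0,y1=[int(max(0,t)) for t in(u-90,u+90,v-90,v+90)];k[y0:y1,x0:x1]=m[y0:y1,x0:x1]
    cs,_=cv2.findContours(k,cv2.RETR_EXTERNAL,cv2.CHAIN_APPROX_NONE)
    if not cs: print(n,'none',u,v);continue
    q=max(cs,key=cv2.contourArea)
    P=np.array([ray(h,*p[0],.09)[:2] for p in q],np.float32)*1000
    r=cv2.minAreaRect(P);c=np.array(r[0])/1000-bc
    print(n,cv2.contourArea(q),'grip ctr',np.round(r[0],1),np.round(r[1],1),round(r[2],1),'in board',np.round([c@ex,c@ey],4))
# straight edges in the wrist view: long segments
gr=cv2.cvtColor(w['color'],cv2.COLOR_RGB2GRAY)
L=cv2.createLineSegmentDetector().detect(gr)[0][:,0]
for a in L:
    if np.hypot(a[2]-a[0],a[3]-a[1])>110:
        print(np.round(a).astype(int).tolist(),end=' ')
        for z in(.005,.045):
            A,B=ray(w,a[0],a[1],z)[:2]-bc,ray(w,a[2],a[3],z)[:2]-bc
            d=B-A;t=np.degrees(np.arctan2(d[1],d[0]))%90
            print(z,'dir',round(t,1),'bx',np.round([A@ex,B@ex],3),'by',np.round([A@ey,B@ey],3),end=' ')
        print()
```

```text
top 111.0 grip ctr [ 355.4 -427. ] [ 10.2 162. ] 86.2 in board [-0.1206 -0.2289]
scene 694.0 grip ctr [ 263.2 -222.4] [ 57.6 181.8] 0.2 in board [-0.2371 -0.0371]
wrist 528.5 grip ctr [ 506.7 -217.3] [16.5 34.6] 82.4 in board [ 0.004  -0.0024]
[266, 321, 378, 322] 0.005 dir 82.6 bx [-0.001 -0.   ] by [-0.065  0.061] 0.045 dir 82.6 bx [-0.023 -0.022] by [-0.059  0.054] 
[437, 236, 212, 236] 0.005 dir 83.0 bx [-0.1 -0.1] by [ 0.119 -0.117] 0.045 dir 83.0 bx [-0.112 -0.111] by [ 0.105 -0.106] 
[239, 271, 387, 271] 0.005 dir 82.8 bx [-0.062 -0.061] by [-0.091  0.068] 0.045 dir 82.8 bx [-0.077 -0.077] by [-0.082  0.06 ] 
[412, 438, 202, 438] 0.005 dir 82.4 bx [0.161 0.159] by [ 0.111 -0.15 ] 0.045 dir 82.4 bx [0.122 0.119] by [ 0.098 -0.135] 
[218, 397, 638, 397] 0.005 dir 82.4 bx [0.099 0.105] by [-0.126  0.384] 0.045 dir 82.4 bx [0.066 0.071] by [-0.113  0.341] 
[384, 275, 259, 275] 0.005 dir 82.7 bx [-0.057 -0.057] by [ 0.065 -0.07 ] 0.045 dir 82.7 bx [-0.073 -0.073] by [ 0.057 -0.063] 
[581, 382, 448, 382] 0.005 dir 82.5 bx [0.082 0.081] by [0.309 0.148] 0.045 dir 82.5 bx [0.051 0.05 
[... 188 characters left out ...]
9 0.017] by [ 0.114 -0.141] 0.045 dir 82.5 bx [-0.005 -0.007] by [ 0.1   -0.126] 
[86, 232, 43, 94] 0.005 dir 0.1 bx [-0.105 -0.238] by [-0.247 -0.263] 0.045 dir 0.1 bx [-0.115 -0.234] by [-0.221 -0.236] 
[162, 63, 427, 29] 0.005 dir 0.1 bx [-0.265 -0.295] by [-0.15   0.092] 0.045 dir 0.1 bx [-0.258 -0.285] by [-0.135  0.081] 
[199, 344, 426, 343] 0.005 dir 82.7 bx [0.026 0.028] by [-0.142  0.117] 0.045 dir 82.7 bx [0.001 0.003] by [-0.127  0.103] 
[181, 322, 58, 322] 0.005 dir 82.8 bx [-0.001 -0.001] by [-0.16  -0.295] 0.045 dir 82.8 bx [-0.023 -0.023] by [-0.143 -0.264] 
[587, 322, 464, 322] 0.005 dir 82.5 bx [0.002 0.001] by [0.3   0.159] 0.045 dir 82.5 bx [-0.02  -0.021] by [0.266 0.141]
```

Request:
{"method": "drive_tool", "body": {"deltas": "0 0.045 0 0 0.4;0 0.045 0 0 0.4;0 0.045 0 0 0.4;0 0.045 0 0 0.4;0 0 0 0 0.4"}}

```text
t: 28.1
tool_pos: [0.4031, -0.0227, 0.28]
ee_rot: [-0.192, -3.131, -0.026]
contact_force: [-0.2, -0.5, 0.1]
finger_gap: 0.0547
```

Run:
```python
from h import *
st()
f=grab('top','t14.png');g=grab('scene','s14.png')
yaw=np.radians(-7);ex=np.array([np.cos(yaw),np.sin(yaw)]);ey=np.array([-ex[1],ex[0]]);bc=np.array([.503,-.2145])
for n,h,s in(('top',f,45),('scene',g,50)):
    hsv=cv2.cvtColor(h['color'],cv2.COLOR_RGB2HSV)
    m=cv2.inRange(hsv,(0,90,20),(16,230,150))
    u,v=proj(h,(.503,-.2145,.09)).astype(int);k=np.zeros_like(m);k[v-s:v+s,u-s:u+s]=m[v-s:v+s,u-s:u+s]
    cs,_=cv2.findContours(k,cv2.RETR_EXTERNAL,cv2.CHAIN_APPROX_NONE)
    if not cs: print(n,'none',u,v);continue
    q=max(cs,key=cv2.contourArea)
    P=np.array([ray(h,*p[0],.09)[:2] for p in q],np.float32)*1000
    r=cv2.minAreaRect(P);c=np.array(r[0])/1000-bc
    print(n,'grip',np.round(r[0],1),np.round(r[1],1),round(r[2],1),'in board',np.round([c@ex,c@ey],4))
# bystanders: change outside sieve/tray/board/arm between first and last top view
import pickle
a,b=pickle.load(open('f0.pkl','rb'))
d=cv2.absdiff(a['color'],f['color']).max(2)
for n,(u,v) in dict(glue=(205,161),tape=(311,161),grey=(442,163),brush=(146,235),driver=(497,225),yellow=(232,343),stick=(384,137)).items():
    print(n,(d[v-18:v+18,u-18:u+18]>60).mean().round(3))
# dark nut holes / steel in tray
c=cv2.resize(f['color'][200:278,183:315],None,fx=4,fy=4,interpolation=cv2.INTER_CUBIC)
hs=cv2.cvtColor(c,cv2.COLOR_RGB2HSV);m=cv2.inRange(hs,(0,0,0),(180,70,150))
n,_,st_,ce=cv2.connectedComponentsWithStats(m)
for i in range(1,n):
    if st_[i,4]>80: print('grey blob',np.round(ce[i]/4+[183,200],1),st_[i,4]/16)
```

```text
t 28.1 pos [ 0.4031 -0.0227  0.28  ] yaw -7.01 z [-0.003  0.017 -1.   ] F [-0.2 -0.5  0.1] gap 0.0547
top grip [ 504.6 -217.4] [14.4 79.6] 82.6 in board [ 0.0019 -0.0026]
scene grip [ 510.3 -219.5] [18.6 84.6] 83.0 in board [ 0.0078 -0.0041]
glue 0.0
tape 0.0
grey 0.0
brush 0.0
driver 0.018
yellow 0.0
stick 0.0
grey blob [280.5 251.7] 1156.0625
grey blob [246.2 218.4] 80.625
grey blob [289.9 234.8] 7.5625
grey blob [239.4 236.2] 16.0
grey blob [269.  247.8] 9.3125
grey blob [224.1 250.8] 18.3125
grey blob [268.5 254.3] 10.625
grey blob [230.4 257.8] 12.875
```

```bash
python3 -c "
from h import *
print(arm.hand_in())"
```

```text
the job is handed in; nothing more can be done
None
```

The job is done and handed in at about 28 s of the 64 s. All five nuts are in the tray, and the sieve stands on the white board with the white pieces in it.

**Shaking:** I found both buffers by feel, then shook the sieve through more than three full to-and-fros. Readings taken after the knocks stayed at about 15 N or less. In the first set, the vertical force suggested I was carrying part of the sieve's weight, perhaps holding it up to about 1 mm off the strips. I let go, regripped and repeated the strokes lightly. In two readings from those repeats I was pressing down with about 15 N. Most later readings showed it resting, though a few still showed part of its weight carried.

**Last checks:**
- **Nuts:** the final top view shows five nut-sized grey spots in the tray. Earlier wrist views showed all five below the bars and every bar clear.
- **Placement:** the top view puts the sieve about 3 mm from the board's centre and turned less than 0.5° from it. The scene camera puts it about 9 mm off, so the two disagree; the wrist view (about 5 mm) is closer to the top view.
- **Bystanders:** the glue, tape, grey block, brush and yellow look-alike show no change. The screwdriver patch differs in about 2 % of its pixels; I took that for shadow and did not check it further.

**Other things that went less cleanly:**
- The round tower tipped onto its side during shaking but stayed in the sieve.
- At set-down the force reading never showed full support, and the fingers slid a few millimetres down the grip before I let go.
- The last combined picture was refused because the 12-picture limit was reached, so the final checks are by measurement only.

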